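# Take the used filter out of the bench air cleaner and hold it over the tray

## Robot

A 6-joint arm with a two-finger parallel gripper is mounted at the origin on a cart in front of the work surface, level with it; the furniture and walls round the work are solid. World frame = base frame: x ahead of the robot, y to its left, z up, the work surface at z = 0. Lengths are in m, angles in rad, forces in N, time in s.
With the tool pointing down it reaches from about 0.325 to 0.775 m from the base axis. Payload 5.5 kg.
Tool frame: the origin (TCP) lies midway between the tips of the shut fingers; the grasp point (between the pads) lies 19 mm behind it (env.tcp_to_grasp is the z of the grasp point in the tool frame, in m); z points along the fingers, y is the line along which they close (so a half turn about z gives the same grasp; the last joint's range is limited). The gripper opens to 85 mm and grips with 20 to 120 N. Pads are 22 mm wide; open, the fingers measure 114 mm over their backs; the gripper's body (76 mm by 85 mm) begins 54 mm behind the grasp point. The pads swing forward as they close: fully open they stand 13 mm farther back than shut.
Start: joints at [1.248, 0.091, 1.231, -0, 1.82, -0.057], TCP at [0.158, 0.579, 0.231] pointing down, gripper open.
Joint ranges: [-2.87, 2.87], [-0.86, 2.18], [0.17, 2.46], [-1.51, 4.65], [0.06, 2.69], [-2.65, 2.65]. Speed limits (rad/s): [2.57, 2.57, 3.01, 3.14, 3.14, 3.14].

## Interface

Orientations are given as a unit quaternion [x, y, z, w].
In Python, from bench import env gives the robot as it stands.
- The arm moves only by the tool arm_command, never from a script. Its arguments are lists of equal length, an entry for each row: "linear": the shift along the world's x, y, z in mm, a list of three; "rotation": the turn, a rotation vector about the world's x, y, z in rad, a list of three. In form: {"linear": [[tx, ty, tz], ...], "rotation": [[rx, ry, rz], ...]}. A call has exactly 8 rows; each row is the pose to reach, as a shift and turn from the pose commanded when the call began; what a row does not reach only later rows make up. A row lasts 1/8 s, in which the tool goes at most 62.5 mm and 10.7 degrees, less where a joint would pass 70% of its speed; a pose out of reach is approached as far as the arm can. A call with a gripper value outside its range is refused whole. "jaw" is the finger opening in mm, from 0 to 85.4, set as the call begins (left out, the last holds). The fingers move at their own pace and stop on an object; "grip_force" is the grip in N (left out, the last holds). Time passes only in rows, so rows that repeat a pose let the fingers close, or fill a call up. It gives the time, the measured TCP pose, the force, the opening and the grip force at its end, in the units of the state.
- env.get_obs(): the state, without advancing time (a new reading comes with each control period).
- env.grab_frame(name): name is "scene" or "side" or "wrist"; returns a dict with "image" (420x560x3 uint8, blue, green, red), "depth" (420x560 float32, m along the optical axis (not along the pixel's ray), 0 where there is no reading), "K" (3x3 intrinsics, pixels), "k1" (the pictures are not rectified: a ray, as slopes to the right and down, at radius r is drawn at 1 + k1 r^2 times it, then the intrinsics apply), "rvec" (rotation vector, rad) and "tvec" (3), from world to camera coordinates, as OpenCV has them; the wrist camera has in their place "T_tool_cam" (4x4, takes a point from camera to tool coordinates, whose origin is the TCP and whose axes are the flange's). Camera axes: x right, y down, z forward; pixel columns grow to the right and rows downward; lengths in m; the calibration is good to about 2 mm. A picture is of the moment at which its call begins: read the wrist's pose just before it.
- env.finish_job(): hands the job in; it is judged then, once.
The state is a dict: "time_s": time; "qpos": joint angles; "joint_vel": joint speeds; "joint_efforts": joint torques, N m; "position": TCP position; "tool_rot": TCP orientation; "ft_force": force on the tool from outside, world axes, zero at the start; "ft_torque": the same for the moment, N m; "gripper_width": finger opening in m; "grasp_force": force on a finger pad.
Only numpy, scipy, OpenCV 4.12 (cv2) and the standard library are available. Lean on these libraries where they do the work, as an engineer would, in place of code of your own. Each camera call takes 0.05 s, during which the arm holds its last target. There are 200 camera calls.

## Task

The filter of the small bench air cleaner is due for inspection: draw the sliding catch back off the cover flap, swing the flap up until it stands open by itself past upright, and pull the hidden filter cassette up out of its guides. Carry it to the steel tray and finish still holding it there: hanging upright and still, centred a few centimetres above the tray without touching it, its broad side along the tray's long side so that dust that falls off lands in the tray. Leave the flap open and the catch drawn for the new filter, and do not disturb the bottles or the tray.

Things in the scene. Friction and masses are not known exactly. Their poses are not given: they have to be found in the camera images.
- cleaner: Fixed white bench air cleaner, 140 (x) x 160 (y) x 118 mm high. Origin: centre of underside; louvred front faces its -x, z up. Top: on the left the flap over the filter bay (y -20 to 76, x -64 to 60 mm), on the right (y below -28 mm) a closed strip with the catch. In the bay the filter stands across in two side guides at x -12, y 25, foot at z 16 mm; guides end at z 74 mm.
- catch_grip (a point): Middle of the catch's ribbed black grip, on the right strip: 24 mm (cleaner x) x 10 mm (cleaner y) x 20 mm high, top at cleaner z 143 mm; this point is 133.5 mm above the cleaner's underside (at x -30, y -46 mm while shut). Its steel tongue lies 8 mm over the flap's right edge and holds it shut.
- catch (a joint): Travel of the catch in m: 0 = shut, tongue over the flap; 0.016 = fully drawn, towards the cleaner's -y (its right side), off the flap. Slides with about 2 N of friction and stays where left; the tongue is clear of the flap beyond 0.009.
- flap_hinge (a point): Point on the flap's hinge axis (parallel to the cleaner's y), at cleaner x +56, y +25, z 118 mm, at the rear of the flap.
- flap_tab (a point): Point to grip on the flap's grey finger tab, 13 mm from its free end, 36 mm wide (y), 7 mm thick, sticking out 31 mm beyond the front panel with free space beneath it; shut, this point lies 146 mm in front of the hinge axis and 2.5 mm below it (cleaner x -90, y +25, z 115.5 mm).
- flap (a joint): Angle of the cover flap in rad: 0 = shut, 1.57 = upright, 1.92 = open stop, leaning back. The front edge rises and swings to the rear. A stiff hinge (about 0.10 N m, flap 0.1 kg) keeps it where it is left.
- filter: Filter cassette, loose, about 70 g: grey frame with white pleats, 14 mm thick (its x), 86 mm wide (its y), 66 mm high, with a grey pull tab on top, 34 mm wide (y), 8 mm thick (x), 22 mm high. Origin: centre of its underside; z up towards the tab. It sits in the guides with 1.5 mm of play before and behind and 3 mm at each end; its x is then the cleaner's x.
- filter_tab (a point): Middle of the filter's pull tab, 77 mm above the filter's underside; tab from 66 to 88 mm. In the bay the tab's top lies 14 mm below the cleaner's top.
- tray: Shallow rectangular stainless tray, loose, 0.45 kg, 90 mm (x) x 170 mm (y, its long side), rim 22 mm high, floor 3 mm thick. Origin: centre of its underside.
- stain_jar: Brown stain jar with a black cap, 47 mm across, 92 mm high, loose, to the left of the cleaner; leave it alone. Origin: centre of its underside.
- dropper: Small white dropper bottle, 27 mm across, 70 mm high, loose, to the left of the cleaner; leave it alone. Origin: centre of its underside.
- vial: Small clear vial with a cap, 31 mm across, 58 mm high, loose, beside the left end of the tray; leave it alone. Origin: centre of its underside.

How it is judged:
By the outcome, as a careful person would: the job done as asked, in the order asked, and still so for the second after the job is handed in, while the arm keeps its last pose, push and grip.
It also fails if it takes over 58 s, if anything falls off the work surface, if the arm or the gripper's body presses on something with over 40 N, if the wrist force passes 120 N, or if a joint passes its speed limit or range.

## Working session

There is one attempt and no reset: what is moved stays moved. The work goes in short steps, Python scripts to look and compute and a tool call to move; the robot and the scene stay as the last step left them, time stands still between calls to the robot, and variables do not carry over. Pictures are saved under pics/ and viewed, at most 10 in all, crops included, and the job is handed in when it is done.

Besides the shell and the picture viewer there is one more tool, called after "Request:" as name(argument=value, ...) on one line, values as JSON. arm_command: Moves the arm, as the interface text tells. Its arguments: {"type":"object","properties":{"linear":{"type":"array"},"rotation":{"type":"array"},"jaw":{"type":"number"},"grip_force":{"type":"number"}},"required":["linear","rotation"]}

```bash
ls; mkdir -p pics; cat > h.py <<'E'
import numpy as np,cv2
from scipy.spatial.transform import Rotation as R
from bench import env
def cam(name):
    o=env.get_obs(); f=env.grab_frame(name)
    if 'rvec' in f:
        Rm=cv2.Rodrigues(np.array(f['rvec'],float))[0]; t=np.array(f['tvec'],float).ravel()
        f['Rc']=Rm.T; f['o']=-Rm.T@t
    else:
        T=np.array(f['T_tool_cam']); Rt=R.from_quat(o['tool_rot']).as_matrix()
        f['Rc']=Rt@T[:3,:3]; f['o']=Rt@T[:3,3]+np.array(o['position'])
    return f
def slopes(f,uv):
    K=f['K']; uv=np.atleast_2d(np.array(uv,float))
    d=(uv-[K[0][2],K[1][2]])/[K[0][0],K[1][1]]
    s=d.copy()
    for _ in range(20): s=d/(1+f['k1']*(s**2).sum(1,keepdims=True))
    return s
def plane(f,uv,z):
    s=slopes(f,uv); r=np.c_[s,np.ones(len(s))]@f['Rc'].T
    return f['o']+r*((z-f['o'][2])/r[:,2])[:,None]
def pts(f):
    h,w=f['depth'].shape; v,u=np.mgrid[:h,:w]
    s=slopes(f,np.c_[u.ravel(),v.ravel()]); d=f['depth'].reshape(-1,1)
    return (f['o']+(np.c_[s,np.ones(len(s))]*d)@f['Rc'].T).reshape(h,w,3)
E
python3 - <<'E'
from h import *
for n in('scene','side','wrist'):
    f=cam(n); cv2.imwrite(f'pics/{n}0.png',f['image']); np.save(f'pics/{n}0.npy',pts(f)); print(n,f['o'],f['k1'],(f['depth']>0).mean())
print(env.get_obs(),env.tcp_to_grasp)
E
```

```text
pics
scene [-0.07533384 -0.75060265  0.59021301] -0.05215943044583275 0.995922619047619
side [-0.08237693 -0.25123593  1.34381217] 0.044007198032469275 0.9961904761904762
wrist [0.08412572 0.59985564 0.37301801] -0.0724359159156506 0.9960841836734694
{'time_s': 0.15, 'qpos': array([ 1.24828249e+00,  9.16878521e-02,  1.23159710e+00, -5.46197425e-07,
        1.81980132e+00, -5.67187853e-02]), 'joint_vel': array([-0.00037655, -0.00038885, -0.00314406,  0.00055362, -0.00019149,
       -0.00153956]), 'joint_efforts': array([ 1.57689268e-03, -4.59371960e+01, -4.18526208e+01, -2.07260018e-05,
        9.53603012e-03,  2.05506609e-05]), 'position': array([0.15755202, 0.57872751, 0.23041633]), 'tool_rot': array([ 1.32506701e-01,  9.91181828e-01, -7.33470848e-04, -1.40499625e-04]), 'ft_force': array([ 1.69647919, -0.01601651, -0.12473285]), 'ft_torque': array([ 0.0035095 ,  0.01067286, -0.02240461]), 'grasp_force': 0.0, 'gripper_width': 0.08531312195107807} -0.0187
```

View pics/scene0.png

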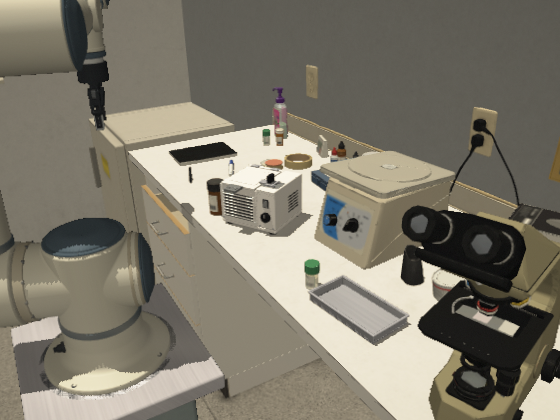

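View pics/side0.png

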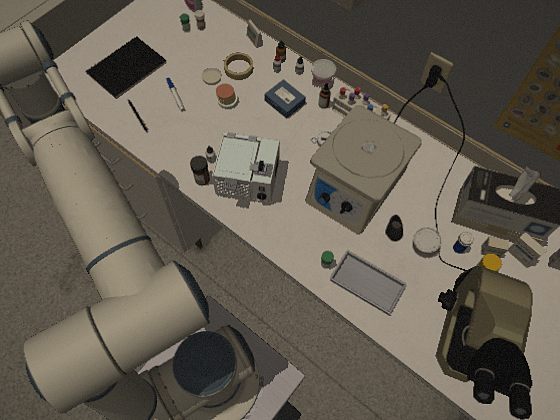

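The scene shows the cleaner at (262,198), jar at (215,197), tray at (357,306) and vial at (312,273). In the side view they are at (248,165), (199,170), (368,282) and (327,257), with the catch at (262,168).

```bash
python3 - <<'E'
from h import *
P=np.load('pics/side0.npy'); im=cv2.imread('pics/side0.png')
def box(m,name):
    p=P[m][:,:2].astype(np.float32)*1000
    (c,s,a)=cv2.minAreaRect(p); print(name,len(p),np.round(c,1),np.round(s,1),round(a,1),np.round(P[m].mean(0)*1000,1))
def roi(u0,u1,v0,v1):
    m=np.zeros(P.shape[:2],bool); m[v0:v1,u0:u1]=1; return m
def big(m):
    n,l,st,_=cv2.connectedComponentsWithStats(m.astype(np.uint8)); return l==1+np.argmax(st[1:,4])
z=P[...,2]
box(big(roi(205,290,120,205)&(z>.105)&(z<.13)),'top')
box(big(roi(205,290,120,205)&(z>.113)&(z<.13)),'flaptop')
m=big(roi(205,290,120,205)&(z>.133)&(z<.15));box(m,'grip')
v,u=np.nonzero(m);print(u.min(),u.max(),v.min(),v.max(),z[m].max())
box(big(roi(325,415,245,320)&(z>.012)&(z<.03)),'trayrim')
box(big(roi(325,415,245,320)&(z>-.003)&(z<.03)),'tray?')
box(big(roi(315,340,245,270)&(z>.045)),'vial')
box(big(roi(185,212,150,190)&(z>.08)),'jar')
box(big(roi(203,218,143,163)&(z>.04)&(z<.09)),'dropper')
crop=cv2.resize(im[120:210,180:300],None,fx=6,fy=6,interpolation=cv2.INTER_CUBIC); cv2.imwrite('pics/crop1.png',crop)
for uv in [(220,185),(230,160),(262,150),(240,145),(250,190),(300,200)]: print(uv,np.round(P[uv[1],uv[0]],4))
E
```

```text
top 2775 [460.2 297.7] [181.1 161.2] 29.7 [465.7 302.2 118.3]
flaptop 2601 [460.1 297.4] [180.8 160.2] 29.3 [466.4 302.3 118.9]
grip 40 [469.4 249. ] [23.6 11.1] 31.1 [469.3 248.5 142.6]
258 263 161 170 0.14765633829857117
trayrim 523 [ 432.6 -140.4] [ 99.6 174.8] 6.6 [ 436.9 -141.9   20.4]
tray? 5923 [ 446.8 -145.4] [207.6 245.2] 38.6 [ 444.1 -147.5    3.6]
vial 130 [ 166.5 -128.7] [554.   30.4] 23.1 [401.2 -28.7  66.6]
jar 229 [388.6 406.1] [45.7 47.4] 32.5 [388.  403.8  91.2]
dropper 66 [453.9 429.7] [21.2 23.9] 65.2 [453.3 428.   54.1]
(220, 185) [0.3836 0.3229 0.0703]
(230, 160) [0.4407 0.3326 0.1179]
(262, 150) [0.5217 0.2884 0.1144]
(240, 145) [0.4945 0.344  0.1171]
(250, 190) [0.4266 0.2525 0.0631]
(300, 200) [ 0.5177  0.147  -0.0011]
```

View pics/crop1.png

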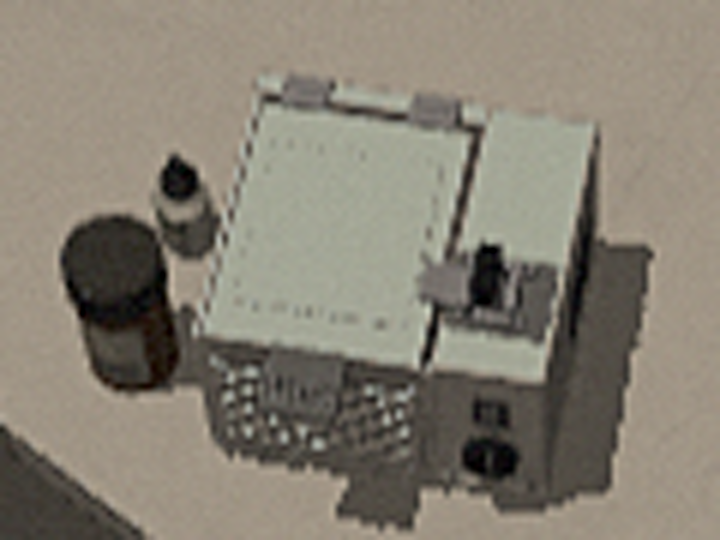

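The crop shows the flap closed, its tab at crop (300,385), and the catch grip at (487,275) with the tongue on the flap. Next I cast the top's corners onto z=0.118.

```bash
python3 - <<'E'
from h import *
f=cam('side')
c=np.array([(203,340),(262,82),(548,378),(600,122)])/6+[180,120]-.4
W=plane(f,c,.118)[:,:2]*1000; print(np.round(W,1))
for a,b in((0,1),(2,3),(2,0),(3,1)):
    d=W[b]-W[a]; print(np.hypot(*d),np.degrees(np.arctan2(d[1],d[0])))
print(W.mean(0))
# refine: points of top at z~.118 incl. strip; project in cleaner frame for yaw candidates
P=np.load('pics/side0.npy');z=P[...,2]
m=np.zeros(z.shape,bool);m[120:205,205:290]=1
p=P[m&(z>.108)&(z<.128)][:,:2]*1000; g=P[m&(z>.136)&(z<.15)][:,:2]*1000
for a in(24,27,29,30,31,33):
    t=np.radians(a);A=np.array([[np.cos(t),np.sin(t)],[-np.sin(t),np.cos(t)]])
    q=p@A.T; 
    print(a,np.percentile(q[:,0],[.5,4,99.5]).round(1),np.percentile(q[:,1],[.5,99.5]).round(1),(A@g.mean(0)).round(1),(A@W.T).T.round(1).tolist())
def big(m):
    n,l,st,_=cv2.connectedComponentsWithStats(m.astype(np.uint8)); return l==1+np.argmax(st[1:,4])
# tray
m=np.zeros(z.shape,bool);m[245:320,325:415]=1
p=P[m&(z>.012)&(z<.03)][:,:2]*1000
im=f['image'].astype(int)
hsv=cv2.cvtColor(f['image'],cv2.COLOR_BGR2HSV);mm=np.zeros(z.shape,bool);mm[240:275,312:342]=1
v,u=np.nonzero(mm&(hsv[...,1]>110)&(hsv[...,0]>35)&(hsv[...,0]<90));print('vial px',u.mean(),v.mean(),len(u),plane(f,[(u.mean(),v.mean())],.058))
crop=cv2.resize(f['image'][235:325,310:430],None,fx=6,fy=6,interpolation=cv2.INTER_CUBIC); cv2.imwrite('pics/crop2.png',crop)
E
```

```text
[[374.8 332.6]
 [493.9 404.7]
 [456.7 203. ]
 [576.  270.7]]
139.22363859334865 31.192826973356016
137.2121871499134 29.607675496876368
153.2895980266227 122.27653958790707
157.06004340741922 121.49752564393056
[475.36305503 302.72688704]
24 [451.4 472.5 629.1] [  3.9 168. ] [529.9  36.6] [[477.7, 151.3], [615.8, 168.8], [499.8, -0.3], [636.3, 13.1]]
27 [456.1 477.8 631.3] [-23.6 136.8] [531.1   8.8] [[485.0, 126.1], [623.8, 136.3], [499.1, -26.5], [636.1, -20.3]]
29 [458.7 480.6 633. ] [-42.3 116.1] [531.1  -9.7] [[489.1, 109.1], [628.2, 114.5], [497.8, -43.9], [635.0, -42.4]]
30 [459.7 481.7 634.3] [-52.1 106.4] [530.8 -19. ] [[490.9, 100.6], [630.1, 103.5], [497.0, -52.6], [634.2, -53.5]]
31 [460.6 482.6 635.3] [-62.2  96.8] [530.4 -28.3] [[492.6, 92.0], [631.8, 92.5], [496.0, -61.3], [633.2, -64.6]]
33 [462.  483.9 636.4] [-83.   77.9] [529.1 -46.8] [[495.5, 74.8], [634.6, 70.4], [493.6, -78.5], [630.5, -86.6]]
vial px 327.32608695652175 256.95652173913044 46 [[ 0.40542935 -0.02747249  0.058     ]]
```

View pics/crop2.png

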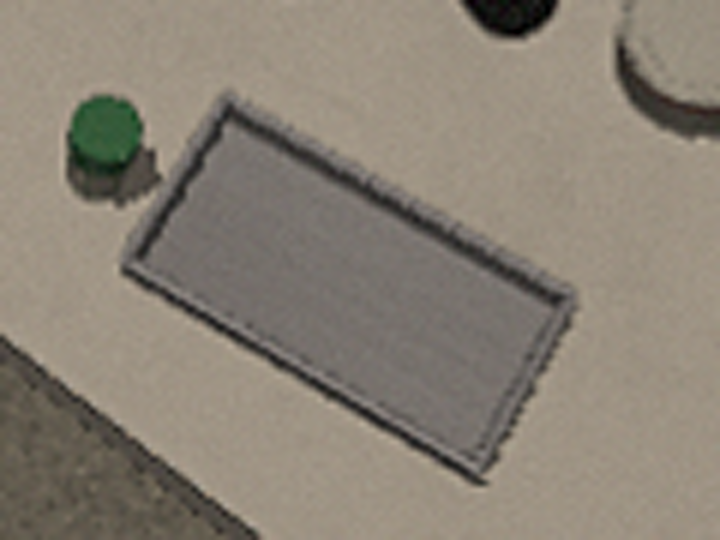

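The vial's cap is at crop2 (105,132), and the tray corners are at (228,95), (577,295), (483,475) and (125,265). The cleaner's centre is about (473.5,304) mm with yaw about 30°, and the corners, depth and grip all agree. I'm moving above the catch.

Request:
arm_command(linear=[[39, -41, 10], [78, -82, 10], [117, -124, 10], [157, -165, 10], [196, -206, 10], [235, -248, 10], [274, -289, 10], [313, -330, 10]], rotation=[[0, 0, 0.1], [0, 0, 0.2], [0, 0, 0.3], [0, 0, 0.4], [0, 0, 0.5], [0, 0, 0.6], [0, 0, 0.7], [0, 0, 0.789]], jaw=40)

```text
time_s: 1.2
position: [0.4716, 0.2474, 0.2412]
tool_rot: [-0.26, 0.966, 0.0, 0.0]
ft_force: [1.3, 1.1, 0.3]
gripper_width: 0.0399
grasp_force: 0.0
```

```bash
python3 - <<'E'
from h import *
f=cam('wrist'); cv2.imwrite('pics/w1.png',f['image']); np.save('pics/w1.npy',pts(f)); o=env.get_obs();print(o['time_s'],o['position'],o['tool_rot'],o['qpos'])
P=np.load('pics/w1.npy');z=P[...,2]
m=(z>.136)&(z<.15)
n,l,st,_=cv2.connectedComponentsWithStats(m.astype(np.uint8))
for i in range(1,n):
    if st[i,4]>150:
        p=P[l==i]; print(st[i],p.mean(0).round(4),cv2.minAreaRect((p[:,:2]*1000).astype(np.float32)))
m=(z>.112)&(z<.124)
n,l,st,_=cv2.connectedComponentsWithStats(m.astype(np.uint8))
for i in range(1,n):
    if st[i,4]>1500:
        p=P[l==i]; print(st[i],p.mean(0).round(4),cv2.minAreaRect((p[:,:2]*1000).astype(np.float32)))
f=cam('side');c=np.array([(228,95),(577,295),(483,475),(125,265)])/6+[310,235]-.4
W=plane(f,c,.022)*1000;print(W.round(1),W.mean(0))
for a,b in((0,1),(3,2),(0,3),(1,2)):
    d=W[b]-W[a]; print(np.hypot(d[0],d[1]),np.degrees(np.arctan2(d[1],d[0])))
E
```

```text
1.25 [0.47546374 0.24220987 0.2405206 ] [-2.59187302e-01  9.65824257e-01 -2.28981031e-03  4.51567242e-04] [ 0.41037558 -0.08555294  1.39131244 -0.00483119  1.83561316 -1.68604851]
[   0  157  120   78 1467] [0.5552 0.0842 0.1407] ((555.082275390625, 80.09980773925781), (115.5203628540039, 19.573505401611328), 84.50392150878906)
[280 190  14  30 379] [0.4702 0.2519 0.143 ] ((470.6403503417969, 252.41546630859375), (23.28301239013672, 10.692350387573242), 29.97389793395996)
[  248   112   181   185 22959] [0.4607 0.2996 0.1187] ((459.99658203125, 299.07574462890625), (175.53817749023438, 159.55419921875), 29.364885330200195)
[   0  134  135  199 1980] [0.5682 0.0899 0.118 ] ((594.2261352539062, 108.85423278808594), (215.28106689453125, 100.97996520996094), 43.63525390625)
[[ 468.3  -51.7   22. ]
 [ 488.3 -221.8   22. ]
 [ 396.7 -234.4   22. ]
 [ 375.6  -63.8   22. ]] [ 432.21291968 -142.93023077   22.        ]
171.24413035875676 -83.31397337653262
171.9472957460935 -82.96255116458255
93.49109207366371 -172.6158749051871
92.4478178551703 -172.1741474178611
```

View pics/w1.png

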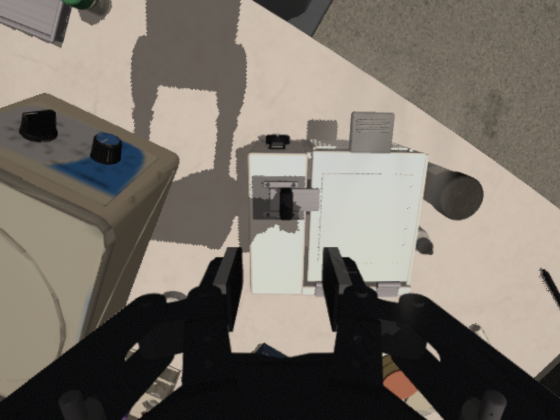

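The wrist view shows the shut catch grip at (286,204), the flap tab at (372,130), and the jar at (460,194). The grip is at (470.6,252) mm, which fits. I'm going down on it.

Request:
arm_command(linear=[[0, 1, 0], [0, 2, 0], [0, 2, -25], [0, 2, -55], [0, 2, -80], [0, 2, -100], [0, 2, -112], [0, 2, -112]], rotation=[[0, 0, 0], [0, 0, 0], [0, 0, 0], [0, 0, 0], [0, 0, 0], [0, 0, 0], [0, 0, 0], [0, 0, 0]], jaw=36)

```text
time_s: 2.3
position: [0.4701, 0.2511, 0.1286]
tool_rot: [-0.259, 0.966, -0.0, -0.001]
ft_force: [-0.4, -0.1, 0.5]
gripper_width: 0.036
grasp_force: 0.0
```

Request:
arm_command(linear=[[0, 0, 0], [0, 0, 0], [0, 0, 0], [0, 0, 0], [0, 0, 0], [0, 0, 0], [0, 0, 0], [0, 0, 0]], rotation=[[0, 0, 0], [0, 0, 0], [0, 0, 0], [0, 0, 0], [0, 0, 0], [0, 0, 0], [0, 0, 0], [0, 0, 0]], jaw=0, grip_force=25)

```text
time_s: 3.3
position: [0.4712, 0.2511, 0.1306]
tool_rot: [-0.259, 0.966, 0.0, 0.001]
ft_force: [-0.4, -0.3, 6.5]
gripper_width: 0.0092
grasp_force: 28.6
```

Request:
arm_command(linear=[[0, 0, 2], [1, -2, 2], [3, -5, 2], [4, -7.5, 2], [6, -10, 2], [7, -12, 2], [8, -14, 2], [8, -14.5, 2]], rotation=[[0, 0, 0], [0, 0, 0], [0, 0, 0], [0, 0, 0], [0, 0, 0], [0, 0, 0], [0, 0, 0], [0, 0, 0]])

```text
time_s: 4.3
position: [0.479, 0.2371, 0.1308]
tool_rot: [-0.259, 0.966, 0.001, 0.0]
ft_force: [4.6, 6.5, -3.7]
gripper_width: 0.0089
grasp_force: 27.3
```

Request:
arm_command(linear=[[0, 0, 0], [0, 0, 0], [0, 0, 0], [0, 0, 20], [0, 0, 50], [0, 0, 85], [0, 0, 120], [0, 0, 120]], rotation=[[0, 0, 0], [0, 0, 0], [0, 0, 0], [0, 0, 0], [0, 0, 0], [0, 0, 0], [0, 0, 0], [0, 0, 0]], jaw=36)

```text
time_s: 5.3
position: [0.4797, 0.2369, 0.257]
tool_rot: [-0.259, 0.966, 0.001, 0.004]
ft_force: [-0.1, 0.1, -0.3]
gripper_width: 0.0356
grasp_force: 0.0
```

```bash
python3 - <<'E'
from h import *
f=cam('wrist'); cv2.imwrite('pics/w2.png',f['image']); P=pts(f); o=env.get_obs();print(o['time_s'],o['position'])
z=P[...,2]
for lo,hi,k in((.136,.15,150),(.112,.124,1500)):
    n,l,st,_=cv2.connectedComponentsWithStats(((z>lo)&(z<hi)).astype(np.uint8))
    for i in range(1,n):
        if st[i,4]>k:
            p=P[l==i]; print(st[i],p.mean(0).round(4),cv2.minAreaRect((p[:,:2]*1000).astype(np.float32)))
E
```

```text
5.35 [0.47922101 0.23666723 0.2543568 ]
[   0  138  142   82 1191] [0.5555 0.0706 0.1395] ((555.4765625, 65.9697036743164), (141.51609802246094, 13.869478225708008), 89.09428405761719)
[277 182  14  29 344] [0.4782 0.2384 0.143 ] ((478.8182373046875, 238.60972595214844), (23.683212280273438, 11.086913108825684), 27.67720603942871)
[  264   108   171   177 21183] [0.4612 0.3014 0.1187] ((459.9711608886719, 298.98309326171875), (174.9907684326172, 159.4066925048828), 29.30828857421875)
[   0  119  154  153 1688] [0.5529 0.066  0.1179] ((560.5280151367188, 74.26925659179688), (190.91677856445312, 79.78571319580078), 63.49781036376953)
```

The catch is drawn: the grip moved about 16 mm. Next is the flap tab.

Request:
arm_command(linear=[[-34, 15, 0], [-70, 30, 0], [-100, 44, 0], [-100, 44, -30], [-100, 44, -70], [-100, 44, -110], [-100, 44, -140], [-100, 44, -147]], rotation=[[0, 0, 0], [0, 0, 0], [0, 0, 0], [0, 0, 0], [0, 0, 0], [0, 0, 0], [0, 0, 0], [0, 0, 0]], jaw=64)

```text
time_s: 6.35
position: [0.377, 0.2794, 0.1012]
tool_rot: [-0.259, 0.966, -0.001, -0.003]
ft_force: [-0.6, 0.5, 0.7]
gripper_width: 0.064
grasp_force: 0.0
```

Request:
arm_command(linear=[[0, 0, 0], [0, 0, 0], [0, 0, 0], [0, 0, 0], [0, 0, 0], [0, 0, 0], [0, 0, 0], [0, 0, 0]], rotation=[[0, 0, 0], [0, 0, 0], [0, 0, 0], [0, 0, 0], [0, 0, 0], [0, 0, 0], [0, 0, 0], [0, 0, 0]], jaw=0, grip_force=25)

```text
time_s: 7.35
position: [0.3792, 0.2807, 0.1056]
tool_rot: [-0.259, 0.966, 0.0, 0.001]
ft_force: [-1.2, -2.2, 5.8]
gripper_width: 0.0354
grasp_force: 29.2
```

Request:
arm_command(linear=[[0, 0, 12], [1.3, 0.8, 24], [3.2, 1.9, 36], [6, 3.5, 47.6], [9.4, 5.5, 59], [13.8, 8, 70], [18.9, 10.9, 80.6], [24.6, 14.2, 90.7]], rotation=[[0, 0, 0], [0, 0, 0], [0, 0, 0], [0, 0, 0], [0, 0, 0], [0, 0, 0], [0, 0, 0], [0, 0, 0]], grip_force=20)

```text
time_s: 8.35
position: [0.4035, 0.2946, 0.1955]
tool_rot: [-0.259, 0.966, -0.0, -0.0]
ft_force: [2.9, -1.7, -3.8]
gripper_width: 0.0345
grasp_force: 27.5
```

```bash
python3 - <<'E'
from h import *
f=cam('scene'); cv2.imwrite('pics/s2.png',cv2.resize(f['image'][90:260,130:370],None,fx=3,fy=3,interpolation=cv2.INTER_CUBIC))
r0=lambda t:np.array([-151*np.cos(t)-2.5*np.sin(t),151*np.sin(t)-2.5*np.cos(t)])
for base in(.64,1.28):
    for k in range(1,10):
        d=r0(base+.08*k)-r0(base); print(round(base+.08*k,2),np.round([d[0]*.866,d[0]*.5,d[1]],1).tolist())
E
```

```text
0.72 [6.4, 3.7, 9.5]
0.8 [13.5, 7.8, 18.4]
0.88 [21.2, 12.2, 26.6]
0.96 [29.4, 17.0, 34.1]
1.04 [38.1, 22.0, 40.8]
1.12 [47.3, 27.3, 46.7]
1.2 [56.8, 32.8, 51.7]
1.28 [66.6, 38.5, 55.8]
1.36 [76.7, 44.3, 59.0]
1.36 [10.1, 5.8, 3.2]
1.44 [20.4, 11.8, 5.4]
1.52 [30.8, 17.8, 6.7]
1.6 [41.2, 23.8, 7.1]
1.68 [51.7, 29.8, 6.4]
1.76 [62.0, 35.8, 4.8]
1.84 [72.3, 41.7, 2.3]
1.92 [82.3, 47.5, -1.2]
2.0 [92.0, 53.1, -5.6]
```

View pics/s2.png

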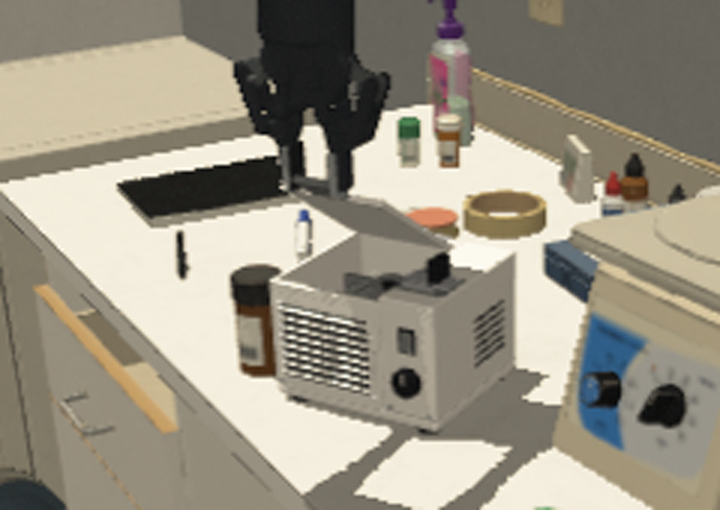

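The view shows the flap held by its tab at (320,185) and raised about 37°, with the bay open and the jar untouched. I'll continue along the arc.

Request:
arm_command(linear=[[6.4, 3.7, 9.5], [13.5, 7.8, 18.4], [21.2, 12.2, 26.6], [29.4, 17, 34.1], [38.1, 22, 40.8], [47.3, 27.3, 46.7], [56.8, 32.8, 51.7], [66.6, 38.5, 55.8]], rotation=[[0, 0, 0], [0, 0, 0], [0, 0, 0], [0, 0, 0], [0, 0, 0], [0, 0, 0], [0, 0, 0], [0, 0, 0]])

```text
time_s: 9.4
position: [0.4706, 0.3328, 0.2519]
tool_rot: [-0.258, 0.966, -0.001, 0.0]
ft_force: [1.4, -6.6, -0.2]
gripper_width: 0.0348
grasp_force: 26.1
```

Request:
arm_command(linear=[[10.1, 5.8, 3.2], [20.4, 11.8, 5.4], [30.8, 17.8, 6.7], [41.2, 23.8, 7.1], [51.7, 29.8, 6.4], [62, 35.8, 4.8], [72.3, 41.7, 2.3], [81, 46.8, -0.8]], rotation=[[0, 0, 0], [0, 0, 0], [0, 0, 0], [0, 0, 0], [0, 0, 0], [0, 0, 0], [0, 0, 0], [0, 0, 0]])

```text
time_s: 10.4
position: [0.553, 0.3795, 0.2533]
tool_rot: [-0.258, 0.966, -0.0, 0.003]
ft_force: [4.1, -7.4, 8.3]
gripper_width: 0.0351
grasp_force: 20.2
```

Request:
arm_command(linear=[[0, 0, 0], [0, 0, 0], [0, 0, 0], [0, 0, 0], [0, 0, 10], [0, 0, 35], [0, 0, 65], [0, 0, 95]], rotation=[[0, 0, 0], [0, 0, 0], [0, 0, 0], [0, 0, 0], [0, 0, 0], [0, 0, 0], [0, 0, 0], [0, 0, 0]], jaw=64)

```text
time_s: 11.4
position: [0.5506, 0.3798, 0.3469]
tool_rot: [-0.259, 0.966, 0.0, 0.0]
ft_force: [-0.9, -1.0, -0.4]
gripper_width: 0.0643
grasp_force: 0.0
```

Request:
arm_command(linear=[[-15, -8, 0], [-30, -16, 0], [-45, -25, 0], [-60, -34, 0], [-75, -42, 0], [-90, -50, 0], [-102, -57, 0], [-102, -57, 0]], rotation=[[0, 0, -0.18], [0, 0, -0.36], [0, 0, -0.54], [0, 0, -0.72], [0, 0, -0.9], [0, 0, -1.08], [0, 0, -1.26], [0, 0, -1.44]])

```text
time_s: 12.4
position: [0.448, 0.3226, 0.3469]
tool_rot: [0.445, 0.896, 0.001, 0.001]
ft_force: [-0.1, -0.4, 0.5]
gripper_width: 0.0644
grasp_force: 0.0
```

Request:
arm_command(linear=[[0, 0, 0], [0, 0, -10], [0, 0, -25], [0, 0, -40], [0, 0, -55], [0, 0, -70], [0, 0, -80], [0, 0, -80]], rotation=[[0, 0, -0.13], [0, 0, -0.13], [0, 0, -0.13], [0, 0, -0.13], [0, 0, -0.13], [0, 0, -0.13], [0, 0, -0.13], [0, 0, -0.13]], jaw=36)

```text
time_s: 13.4
position: [0.4486, 0.3228, 0.2638]
tool_rot: [0.5, 0.866, -0.001, -0.0]
ft_force: [0.5, -1.0, -0.6]
gripper_width: 0.0361
grasp_force: 0.0
```

```bash
python3 - <<'E'
from h import *
f=cam('wrist'); cv2.imwrite('pics/w3.png',f['image']); P=pts(f); np.save('pics/w3.npy',P); o=env.get_obs();print(o['time_s'],o['position'],o['qpos'])
z=P[...,2]
d=P[...,:2]*1000-[474.3,306.5]; cx=d@[.866,.5]; cy=d@[-.5,.866]
m=(z>.097)&(z<.11)&(abs(cx+12)<25)&(abs(cy-25)<35)
n,l,st,_=cv2.connectedComponentsWithStats(m.astype(np.uint8))
for i in range(1,n):
    if st[i,4]>50:
        p=P[l==i]; print(st[i],p.mean(0).round(4),cx[l==i].mean(),cy[l==i].mean(),cv2.minAreaRect((p[:,:2]*1000).astype(np.float32)))
f=cam('side');P=pts(f);z=P[...,2];d=P[...,:2]*1000-[474.3,306.5]; cx=d@[.866,.5]; cy=d@[-.5,.866]
m=(cx>45)&(cx<130)&(cy>-20)&(cy<75)&(z>.13)&(z<.29)
print(m.sum(),np.degrees(np.polyfit(z[m]*1000,cx[m],1)[0]),cx[m&(z>.24)].mean(),z[m].max())
E
```

```text
13.45 [0.4487473  0.32288956 0.26480656] [ 5.62173867e-01 -2.64155328e-02  1.29123183e+00  6.21355140e-06
  1.87710935e+00  3.81396069e-02]
[282 170   9  34 294] [0.4519 0.3246 0.1035] -10.35592368618126 26.909137700513213 ((452.2657470703125, 324.04058837890625), (8.129267692565918, 33.4000129699707), 29.987504959106445)
740 15.722082722978303 87.58168261433399 0.28346689205500186
```

View pics/w3.png

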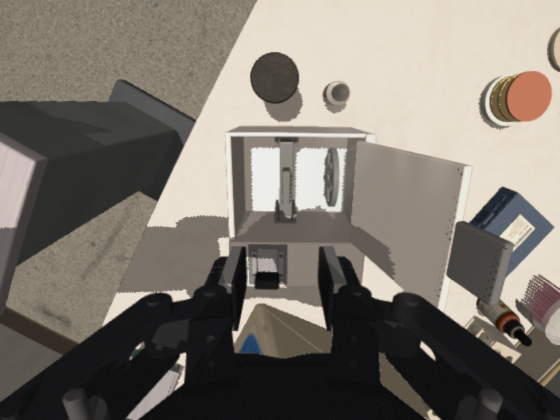

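The wrist view shows the filter tab at (286,187), the open flap at (410,220), and some fan-like part at (332,178). The tab is at (452,324) with its top at z 103.5, as expected. I'll check that part's height and the flap's angle.

```bash
python3 - <<'E'
from h import *
P=np.load('pics/w3.npy');z=P[...,2];d=P[...,:2]*1000-[475.3,307]; cx=d@[.866,.5]; cy=d@[-.5,.866]
for v,u in((178,325),(178,332),(178,339),(150,332),(200,332),(178,310),(178,265),(145,286),(210,286)): print(u,v,cx[v,u].round(1),cy[v,u].round(1),z[v,u].round(4))
w=P[170:260:10,385:445:10].reshape(-1,3); a=cx[170:260:10,385:445:10].ravel()
print('flap deg past upright',np.degrees(np.arctan(np.polyfit(w[:,2]*1000,a,1)[0])))
m=(abs(cx+10)<30)&(abs(cx+10)>6)&(abs(cy-25)<12)&(z>.08); print('obst',m.sum())
E
```

```text
325 178 34.1 24.1 0.0529
332 178 37.6 30.6 0.0818
339 178 57.2 15.9 0.0162
332 150 39.5 57.5 0.0609
332 200 39.2 5.3 0.0786
310 178 20.1 15.9 0.0164
265 178 -37.3 15.7 0.0158
286 145 -11.4 65.4 0.0822
286 210 -11.2 -5.1 0.0819
flap deg past upright 14.636575633257271
obst 2368
```

Request:
arm_command(linear=[[3, 1.2, -20], [3, 1.2, -50], [3, 1.2, -80], [3, 1.2, -110], [3, 1.2, -135], [3, 1.2, -158], [3, 1.2, -172], [3, 1.2, -178]], rotation=[[0, 0, 0], [0, 0, 0], [0, 0, 0], [0, 0, 0], [0, 0, 0], [0, 0, 0], [0, 0, 0], [0, 0, 0]], jaw=32)

```text
time_s: 14.5
position: [0.4515, 0.3239, 0.0857]
tool_rot: [0.5, 0.866, -0.001, -0.0]
ft_force: [-0.2, -0.6, 0.3]
gripper_width: 0.0321
grasp_force: 0.0
```

Request:
arm_command(linear=[[0, 0, 0], [0, 0, 0], [0, 0, 0], [0, 0, 0], [0, 0, 0], [0, 0, 0], [0, 0, 0], [0, 0, 0]], rotation=[[0, 0, 0], [0, 0, 0], [0, 0, 0], [0, 0, 0], [0, 0, 0], [0, 0, 0], [0, 0, 0], [0, 0, 0]], jaw=0, grip_force=30)

```text
time_s: 15.5
position: [0.4521, 0.3243, 0.0877]
tool_rot: [0.5, 0.866, 0.001, 0.0]
ft_force: [0.2, 0.0, 6.0]
gripper_width: 0.0073
grasp_force: 36.4
```

Request:
arm_command(linear=[[0, 0, 8], [0, 0, 20], [0, 0, 40], [0, 0, 65], [0, 0, 95], [0, 0, 130], [0, 0, 165], [0, 0, 200]], rotation=[[0, 0, 0], [0, 0, 0], [0, 0, 0], [0, 0, 0], [0, 0, 0], [0, 0, 0], [0, 0, 0], [0, 0, 0]])

```text
time_s: 16.5
position: [0.4517, 0.324, 0.2897]
tool_rot: [0.5, 0.866, 0.001, 0.0]
ft_force: [0.4, 0.5, -0.5]
gripper_width: 0.007
grasp_force: 35.6
```

```bash
python3 - <<'E'
from h import *
f=cam('scene'); cv2.imwrite('pics/s3.png',cv2.resize(f['image'][40:260,110:380],None,fx=2.6,fy=2.6,interpolation=cv2.INTER_CUBIC)); o=env.get_obs();print(o['position'],o['gripper_width'],o['grasp_force'])
E
```

```text
[0.45230592 0.32443438 0.29536244] 0.0073160741268134 35.67557215690613
```

View pics/s3.png

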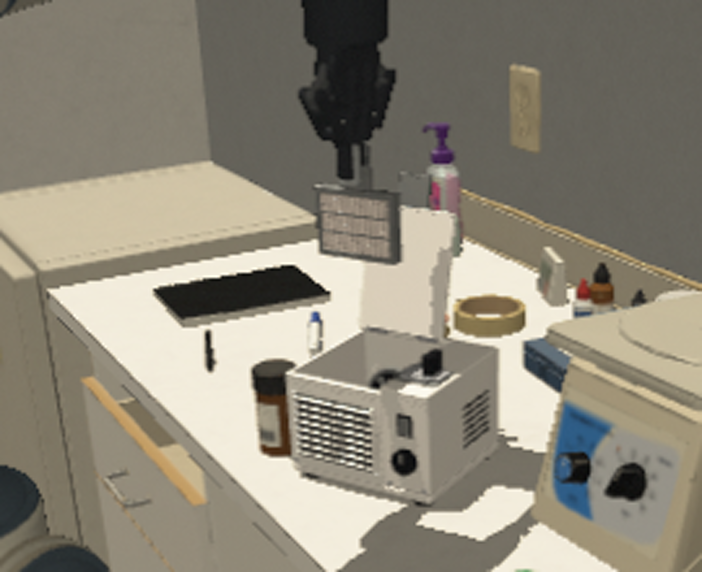

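The view shows the filter held square at (357,225) and clear of the bay, the flap standing open, and the catch drawn. I'm carrying it to the tray at (432,-143), yaw about 7°.

Request:
arm_command(linear=[[-1, -15, 0], [-2, -45, 0], [-4, -85, 0], [-6, -125, 0], [-8, -165, 0], [-10, -205, 0], [-12, -245, 0], [-14, -285, 0]], rotation=[[0, 0, 0], [0, 0, -0.05], [0, 0, -0.1], [0, 0, -0.15], [0, 0, -0.2], [0, 0, -0.25], [0, 0, -0.3], [0, 0, -0.35]])

```text
time_s: 17.55
position: [0.4367, 0.0373, 0.2858]
tool_rot: [0.644, 0.765, -0.001, -0.001]
ft_force: [0.4, -0.4, -0.5]
gripper_width: 0.0075
grasp_force: 35.6
```

Request:
arm_command(linear=[[-2, -40, 0], [-3, -80, 0], [-4, -120, 0], [-5, -150, 0], [-6, -170, 0], [-6, -180, 0], [-6, -182, 0], [-6, -182, 0]], rotation=[[0, 0, -0.02], [0, 0, -0.05], [0, 0, -0.05], [0, 0, -0.05], [0, 0, -0.05], [0, 0, -0.05], [0, 0, -0.05], [0, 0, -0.05]])

```text
time_s: 18.55
position: [0.4317, -0.1424, 0.2868]
tool_rot: [0.662, 0.75, 0.0, -0.0]
ft_force: [-1.0, -0.1, -0.8]
gripper_width: 0.0071
grasp_force: 35.6
```

Request:
arm_command(linear=[[0, 0, -10], [0, 0, -30], [0, 0, -60], [0, 0, -90], [0, 0, -115], [0, 0, -135], [0, 0, -150], [0, 0, -158]], rotation=[[0, 0, 0], [0, 0, 0], [0, 0, 0], [0, 0, 0], [0, 0, 0], [0, 0, 0], [0, 0, 0], [0, 0, 0]])

```text
time_s: 19.55
position: [0.4317, -0.1426, 0.1282]
tool_rot: [0.662, 0.75, -0.0, -0.0]
ft_force: [0.0, 0.4, -0.7]
gripper_width: 0.0071
grasp_force: 35.6
```

```bash
python3 - <<'E'
from h import *
o=env.get_obs();print(o['position'],o['tool_rot'],o['gripper_width'],o['grasp_force'])
f=cam('wrist');P=pts(f);z=P[...,2]
m=(z>.012)&(z<.03)&(abs(P[...,0]-.432)<.09)&(abs(P[...,1]+.143)<.12)
p=P[m];print('rim',m.sum(),cv2.minAreaRect((p[:,:2]*1000).astype(np.float32)),p.min(0),p.max(0))
f=cam('scene');I=f['image'][215:350,235:425];cv2.imwrite('pics/s4.png',cv2.resize(I,None,fx=4,fy=4,interpolation=cv2.INTER_CUBIC))
E
```

```text
[ 0.43169075 -0.14264895  0.12815223] [ 6.61835978e-01  7.49648615e-01 -8.20900471e-05 -2.92841561e-04] 0.007061216879591895 35.64894676208496
rim 4395 ((431.886962890625, -129.07679748535156), (95.85417938232422, 196.22019958496094), 6.715758323669434) [ 0.37557215 -0.23108945  0.01203902] [ 0.49034938 -0.03172451  0.02403229]
```

View pics/s4.png

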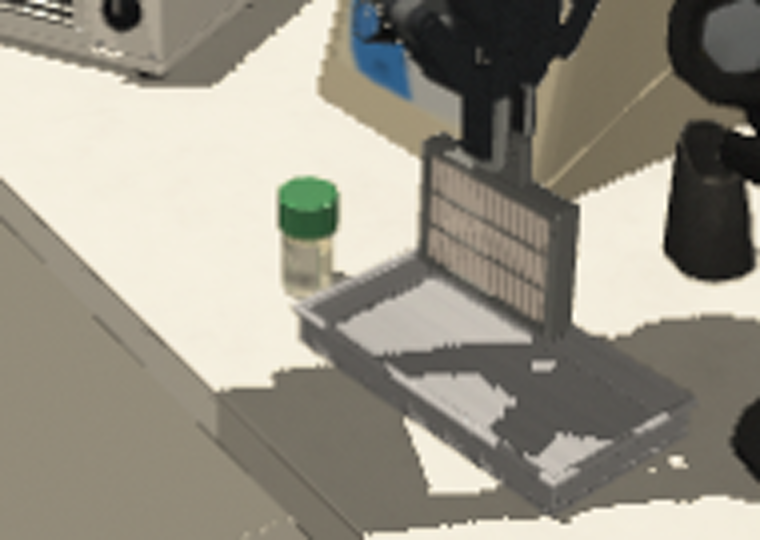

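The view shows the filter hanging upright at (495,240) over the middle of the tray and parallel to its long side, with the vial undisturbed at (307,235). I'll let it settle and hand in.

Request:
arm_command(linear=[[0, 0, 0], [0, 0, 0], [0, 0, 0], [0, 0, 0], [0, 0, 0], [0, 0, 0], [0, 0, 0], [0, 0, 0]], rotation=[[0, 0, 0], [0, 0, 0], [0, 0, 0], [0, 0, 0], [0, 0, 0], [0, 0, 0], [0, 0, 0], [0, 0, 0]])

```text
time_s: 20.65
position: [0.4318, -0.1429, 0.1289]
tool_rot: [0.662, 0.75, -0.0, -0.0]
ft_force: [0.5, -0.1, -0.9]
gripper_width: 0.0067
grasp_force: 35.6
```

```bash
python3 -c "
from bench import env
print(env.finish_job())"
```

```text
the job is handed in; nothing more can be done
None
```

I handed the job in at about 21 s with no verdict returned: the catch is drawn, the flap stands about 15° past upright (short of its open stop), and the filter hangs still and centred about 3 cm above the tray's rim, broad side along its long side.

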